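Lay out the copper fittings kit

TASK

Set out the kit for the next soldering exercise: put each of the four copper fittings (elbow, tee, straight coupling and round cap) into the blue tray whose pocket has its shape, seated down on the pocket floor and lying or standing as it does now on the bench. Leave the steel elbow and the white plastic tee where they are.

Things in the scene. Friction and masses are not known exactly. Their poses are not given: they have to be found in the camera images.
- copper_elbow: Copper-coloured 90 degree pipe elbow lying flat, loose, 90 g. Origin level with the tube axes, 14 mm above the bench, mid-outline; z up. The two leg axes cross at the corner point (-22, -22) mm and run to mouths at (40, -22) mm (leg along +x) and (-22, 40) mm (leg along +y). Tubes 26 mm in diameter; the last 8 mm at each mouth (and the corner) 28 mm.
- copper_tee: Copper-coloured pipe tee lying flat, loose, 110 g. Origin level with the tube axes, 14 mm above the bench, mid-outline; z up. The straight run lies along x at y = -18 mm, from x = -46 to +46 mm; the branch runs from it along +y at x = 0 to its mouth at y = 38 mm. Tubes 26 mm in diameter; the last 8 mm at each mouth 28 mm.
- copper_coupling: Copper-coloured straight pipe coupling lying on its side, loose, about 180 g: 100 mm long along x, a hexagonal nut at each end (22 mm long, 34 mm across flats, 39 mm across corners) and between them a bare round tube 26 mm in diameter and 56 mm long. Origin at its middle, on its axis, 17 mm above the bench; both ends are alike.
- copper_cap: Copper-coloured round end cap standing upright, loose, about 50 g: 34 mm in diameter, 34 mm high, bevelled top edge. Origin at its centre, 17 mm above the bench; z up.
- steel_elbow: Grey steel elbow, loose, of the same shape and size and with the same axes as the copper elbow. Not part of the kit: stays where it is.
- white_tee: White plastic tee, loose, of the same shape and size and with the same axes as the copper tee. Not part of the kit: stays where it is.
- elbow_tray: Fixed flat blue plastic tray, 130 (x) x 116 (y) x 10 mm, with a black-floored pocket 6 mm deep (floor 4 mm above the bench). Origin: centre of its underside, on the bench; x along its long side, z up. Its L-shaped pocket is the elbow's outline plus 8 mm all round; elbow home: origins over each other, axes agreeing, elbow origin 18 mm above the bench.
- tee_tray: Fixed flat blue plastic tray, 130 (x) x 116 (y) x 10 mm, with a black-floored pocket 6 mm deep (floor 4 mm above the bench). Origin: centre of its underside, on the bench; x along its long side, z up. Its T-shaped pocket is the tee's outline plus 8 mm all round; tee home: origins over each other, axes agreeing, tee origin 18 mm above the bench.
- coupling_tray: Fixed flat blue plastic tray, 130 (x) x 116 (y) x 10 mm, with a black-floored pocket 6 mm deep (floor 4 mm above the bench). Origin: centre of its underside, on the bench; x along its long side, z up. Its rectangular pocket, 116 x 56 mm and centred, is long in x; the coupling lies in it along x, either way round, origin then 21 mm above the bench.
- cap_tray: Fixed flat blue plastic tray, 130 (x) x 116 (y) x 10 mm, with a black-floored pocket 6 mm deep (floor 4 mm above the bench). Origin: centre of its underside, on the bench; x along its long side, z up. Its round pocket, 54 mm in diameter and centred, takes the cap standing upright, origin then 21 mm above the bench.
Not all that is in view belongs to the job. Leave any turquoise look-alike of the coupling_tray alone. What is shaped like the copper_coupling but red is not meant.

How it is judged:
By the outcome, as a careful person would: the job done as asked, in the order asked, and still so for the second after the job is handed in, with the robot touching nothing.
It also fails if it takes over 106 s, if anything falls off the work surface, if the arm or the gripper's body presses on something with over 40 N, if the wrist force passes 120 N, or if a joint passes its speed limit or range.

ROBOT

A 7-joint arm with a two-finger parallel gripper is mounted at the origin on the work surface. World frame = base frame: x ahead of the robot, y to its left, z up, the work surface at z = 0. Lengths are in m, angles in rad, forces in N, time in s.
With the tool pointing down it reaches from about 0.4 to 0.875 m from the base axis. Payload 19.3 kg.
Tool frame: the origin (TCP) lies on the mounting face of the last link; the fingertips stand 173 mm ahead of it and the grasp point (between the pads) lies 155 mm ahead of it; z points along the fingers, y is the line along which they close (so a half turn about z gives the same grasp; the last joint's range is limited). The gripper opens to 85 mm and grips with 20 to 120 N. Pads are 22 mm wide; open, the fingers measure 114 mm over their backs; the gripper's body (76 mm by 85 mm) begins 54 mm behind the grasp point. The pads swing forward as they close: fully open they stand 13 mm farther back than shut.
Start: joints at [1.196, 0.521, -0.036, 1.599, 0.021, 1.021, -0.113], TCP at [0.188, -0.596, 0.405] pointing down, gripper open.
Joint ranges: [-2.91, 2.91], [-0.3, 2.13], [-1.5, 1.42], [0.17, 2.43], [-1.26, 4.41], [0.16, 1.93], [-2.52, 2.52]. Speed limits (rad/s): [1.89, 1.89, 2.39, 2.39, 3.01, 3.01, 3.01].

INTERFACE

Orientations are given as [roll, pitch, yaw] about the fixed x, y, z axes, in that order (R = Rz(yaw) Ry(pitch) Rx(roll)).
In Python, from workcell import bot, vision gives the robot as it stands.
- The arm moves only by the shell command python3 -m creep 'ROWS' [FORCE]. ROWS is JSON, a list that holds one entry, the list of rows, each a list of 7 numbers: the opening, from -1 (shut) to 1 (fully open), then the shift along the tool's x, y, z in cm, then the turn, a rotation vector about the tool's x, y, z in rad. In form: [[[grip, tx, ty, tz, rx, ry, rz], ...]]. A call has 1 to 12 rows; each row shifts and turns the commanded pose from where the row before left it, along the tool's axes as they then stand; what a row does not reach is not made up. A row lasts 1/8 s, in which the tool goes at most 62.5 mm and 10.7 degrees, less where a joint would pass 70% of its speed; a pose out of reach is approached as far as the arm can. A call with a gripper value outside its range is refused whole. The fingers move at their own pace and stop on an object; FORCE is the grip in N (left out, the last holds). Time passes only in rows, so rows that do not move let the fingers close. It gives the time, the measured TCP pose, the force, the opening and the grip force at its end, in the units of the state.
- bot.observe(): the state, without advancing time (a new reading comes with each control period).
- vision.grab_frame(name): name is "scene" or "top"; returns a dict with "image" (480x640x3 uint8, blue, green, red), "depth" (480x640 float32, m along the optical axis (not along the pixel's ray), 0 where there is no reading), "fovy" (degrees; the focal length in pixels is half the picture's height over the tangent of half this angle, whatever the lens; pixels are square), "cx", "cy" (the principal point, pixels), "cam_to_world" (4x4, takes a point from camera to world coordinates). Camera axes: x right, y down, z forward; pixel columns grow to the right and rows downward; lengths in m; the calibration is good to about 2 mm. A picture is of the moment at which its call begins.
- bot.job_done(): hands the job in; it is judged then, once.
The state is a dict: "clock": time; "qpos": joint angles; "qd": joint speeds; "joint_efforts": joint torques, N m; "position": TCP position; "tool_rot": TCP orientation; "force": force on the tool from outside, world axes, zero at the start; "moment": the same for the moment, N m; "grip_width": finger opening in m; "finger_force": force on a finger pad.
Only numpy, scipy, OpenCV 4.12 (cv2) and the standard library are available. Lean on these libraries where they do the work, as an engineer would, in place of code of your own. Each camera call takes 0.05 s, during which the arm holds its last target. There are 200 camera calls.

## Working session

There is one attempt and no reset: what is moved stays moved. The work goes in short steps, Python scripts to look and compute and a shell command to move; the robot and the scene stay as the last step left them, time stands still between calls to the robot, and variables do not carry over. Pictures are saved under pics/ and viewed, at most 14 in all, crops included, and the job is handed in when it is done.

```bash
ls; mkdir -p pics; cat > h.py <<'E'
import numpy as np, cv2, pickle
from workcell import bot, vision
def K(f):
    fl=240/np.tan(np.radians(f["fovy"])/2); return fl,f["cx"],f["cy"]
def ray(f,u,v,z):
    fl,cx,cy=K(f);T=np.array(f["cam_to_world"]);d=T[:3,:3]@np.array([(u-cx)/fl,(v-cy)/fl,1]);o=T[:3,3]
    return o+d*(z-o[2])/d[2]
def cloud(f):
    fl,cx,cy=K(f);T=np.array(f["cam_to_world"]);v,u=np.mgrid[:480,:640];d=f["depth"]
    p=np.stack([(u-cx)/fl*d,(v-cy)/fl*d,d],-1);return p@T[:3,:3].T+T[:3,3]
E
python3 - <<'E'
from h import *
for n in("scene","top"):
    f=vision.grab_frame(n);cv2.imwrite(f"pics/{n}0.png",f["image"]);pickle.dump(f,open(n+"0.pkl","wb"))
    print(n,f["fovy"],f["cx"],f["cy"],np.round(f["cam_to_world"],3))
print(bot.observe())
E
```

```text
pics
scene 47.89501887084793 321.30866441213084 249.2808155072663 [[ 0.605  0.439 -0.664  1.322]
 [ 0.796 -0.317  0.516 -0.593]
 [ 0.016 -0.841 -0.541  0.651]
 [ 0.     0.     0.     1.   ]]
top 42.93683962338728 320.09749910522794 239.49110658876444 [[-0.014 -0.986  0.167  0.344]
 [-1.     0.011 -0.016  0.023]
 [ 0.014 -0.168 -0.986  1.299]
 [ 0.     0.     0.     1.   ]]
{'clock': 0.1, 'qpos': array([ 1.19576205,  0.52192514, -0.03629399,  1.59993907,  0.02118597,
        1.02112695, -0.11277322]), 'qd': array([-0.00101402, -0.00045095,  0.00079418, -0.00027991, -0.00163026,
        0.00107498,  0.00063859]), 'joint_efforts': array([ 5.92829398e-03, -9.28489780e+01,  1.98518112e+00, -3.70534337e+01,
        1.82453881e-02,  5.25400348e-03,  9.55581709e-05]), 'position': array([ 0.18751081, -0.59607402,  0.40420609]), 'tool_rot': array([-3.14058149e+00,  7.65148147e-05,  3.04813561e-01]), 'force': array([ 0.38963295, -0.74404416,  1.44230979]), 'moment': array([ 0.02384833,  0.00881979, -0.00425728]), 'finger_force': 0.0, 'grip_width': 0.08531480469502302}
```

View pics/top0.png

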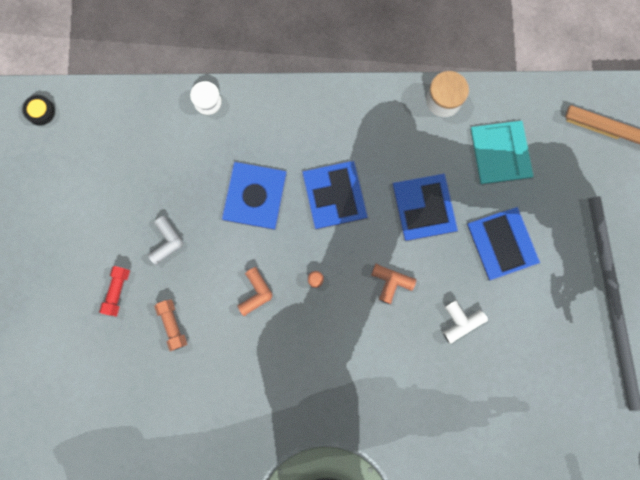

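View pics/scene0.png

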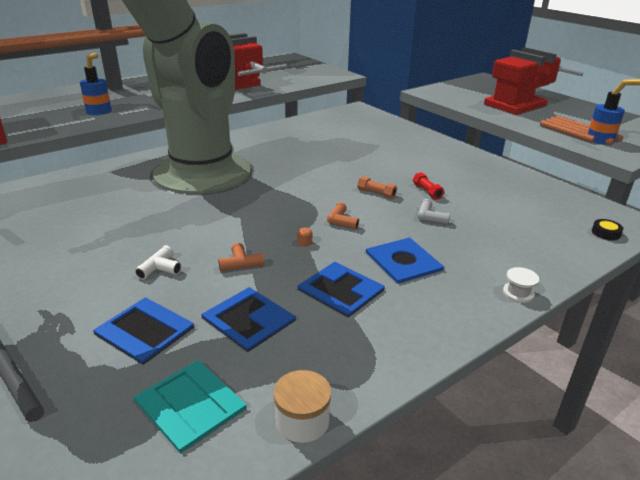

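The top view shows the copper coupling (171,325), elbow (255,292), cap (316,280) and tee (393,282). The trays are cap (254,195), tee (335,194), elbow (424,207) and coupling (504,243). Possible confusions are the red coupling (115,291), steel elbow (166,240), white tee (465,321) and turquoise tray (502,152). The scene view shows the same layout, seen from the far side.

```bash
cat >> h.py <<'E'
def masks(f):
    hsv=cv2.cvtColor(f["image"],cv2.COLOR_BGR2HSV);H,S,V=cv2.split(hsv)
    cop=((H>=6)&(H<=16)&(S>110)&(V>40)).astype(np.uint8)
    blue=((H>=105)&(H<=125)&(S>150)&(V>50)).astype(np.uint8)
    return cop,blue,V
def blobs(m,lo,hi):
    n,l,s,c=cv2.connectedComponentsWithStats(m)
    return [(l==i).astype(np.uint8) for i in range(1,n) if lo<s[i,4]<hi]
def outl(f,m,z):
    c=max(cv2.findContours(m,cv2.RETR_EXTERNAL,cv2.CHAIN_APPROX_NONE)[0],key=cv2.contourArea)[:,0]
    return np.array([ray(f,u,v,z)[:2] for u,v in c])
E
python3 - <<'E'
from h import *
for n in("top","scene"):
    f=pickle.load(open(n+"0.pkl","rb"));P=cloud(f);cop,blue,V=masks(f)
    print(n)
    for kind,m,z in(("cop",cop,.014),("blue",blue,.010)):
        for b in blobs(m,120,12000):
            o=outl(f,b,z)*1000
            (c,wh,a)=cv2.minAreaRect(o.astype(np.float32))
            M=cv2.moments(o.astype(np.float32).reshape(-1,1,2));cen=np.array([M["m10"],M["m01"]])/M["m00"]
            ys,xs=np.nonzero(b);zz=P[...,2][b>0]*1000
            s=f"{kind} px {xs.mean():.0f},{ys.mean():.0f} n{len(xs)} rect c {np.round(c,1)} wh {np.round(wh,1)} a {a:.1f} cen {np.round(cen,1)} z50/95 {np.percentile(zz,[50,95]).round(1)}"
            if kind=="blue":
                hull=np.zeros_like(b);cv2.fillPoly(hull,cv2.findContours(b,0,2)[0],1)
                pk=(hull>0)&(b==0)&(V<60);y,x=np.nonzero(pk)
                if len(x): s+=f" pocket n{len(x)} cen {np.round(np.mean([ray(f,u,v,.004)[:2] for u,v in zip(x,y)],0)*1000,1)} z {np.median(P[...,2][pk])*1000:.1f}"
            print(s)
E
```

```text
top
cop px 604,124 n960 rect c [ 815.  -632.9] wh [168.4  31.9] a 68.7 cen [ 816.1 -631.5] z50/95 [27.6 32.4]
cop px 393,282 n576 rect c [ 459.8 -144.7] wh [89.3 65.4] a 68.4 cen [ 470.1 -151.3] z50/95 [25.7 30.4]
cop px 256,293 n586 rect c [454.6 153.3] wh [74.5 71.4] a 31.2 cen [450.7 138.9] z50/95 [24.9 29.5]
cop px 315,279 n162 rect c [478.   12.7] wh [27.5 29.7] a 89.3 cen [478.3  13.4] z50/95 [32.8 37.1]
cop px 170,324 n599 rect c [387.6 316.1] wh [100.6  33.5] a 20.5 cen [387.8 316.8] z50/95 [30.  36.3]
blue px 254,195 n2532 rect c [662.9 143.3] wh [112.6 128.3] a 78.9 cen [662.8 143.4] z50/95 [ 9.7 14.3]
blue px 331,195 n1617 rect c [662.7 -30.2] wh [128.6 111.5] a 11.9 cen [662.8 -30.1] z50/95 [ 9.9 14.7] pocket n152 cen [637.8 -62.6] z 4.2
blue px 422,206 n1705 rect c [ 632.9 -225.8] wh [126.9 113.1] a 10.0 cen [ 632.8 -225.8] z50/95 [10.  14.6] pocket n404 cen [ 643.6 -226.8] z 4.3
blue px 502,243 n1725 rect c [ 551.8 -391.2] wh [126.8 114.7] a 17.8 cen [ 551.9 -391.1] z50/95 [10.1 14.5]
scene
cop px 68,38 n1790 rect c [-1920.1   222.5] wh [800.  328.1] a 89.4 cen [-1919.9
[... 1376 characters left out ...]
2] z50/95 [ 3.7 13.6]
blue px 492,143 n212 rect c [352.7 844.3] wh [ 68.4 179.4] a 36.3 cen [354.2 845.6] z50/95 [-542.  -472.3]
blue px 404,260 n1768 rect c [668.2 140. ] wh [119.6 137. ] a 78.6 cen [668.  139.3] z50/95 [ 9.3 11.4] pocket n176 cen [659.6 147.7] z 3.8
blue px 342,288 n1594 rect c [666.6 -33.4] wh [132.7 120.4] a 11.6 cen [666.8 -33.4] z50/95 [ 9.6 11.8] pocket n755 cen [661.2 -34. ] z 4.0
blue px 251,318 n2066 rect c [ 636.9 -227.6] wh [133.7 118.8] a 9.9 cen [ 637.  -227.6] z50/95 [ 9.9 12. ] pocket n938 cen [ 626.  -232.7] z 4.3
blue px 143,330 n2182 rect c [ 554.5 -392.9] wh [134.3 118.4] a 18.2 cen [ 554.5 -393. ] z50/95 [10.3 12.3] pocket n1095 cen [ 547.4 -390.6] z 4.5
```

```bash
cat >> h.py <<'E'
def w2p(f,p):
    fl,cx,cy=K(f);T=np.linalg.inv(np.array(f["cam_to_world"]));q=T[:3,:3]@np.array(p)+T[:3,3];return cx+fl*q[0]/q[2],cy+fl*q[1]/q[2]
def loc(c,deg,p):
    a=np.radians(deg);return np.array(c)+np.array([[np.cos(a),-np.sin(a)],[np.sin(a),np.cos(a)]])@np.array(p)
E
python3 - <<'E'
from h import *
f=pickle.load(open("top0.pkl","rb"));cop,_,_=masks(f)
x0,y0,k=150,255,2.9
im=cv2.resize(f["image"][y0:y0+100,x0:x0+275],None,fx=k,fy=k,interpolation=cv2.INTER_CUBIC)
m=cv2.resize(cop[y0:y0+100,x0:x0+275],None,fx=k,fy=k,interpolation=cv2.INTER_NEAREST)
cv2.drawContours(im,cv2.findContours(m,0,2)[0],-1,(0,255,0),1)
E=loc([454.6,153.3],31.2,[-2,-2]);T=loc([459.8,-144.7],68.0,[0,-3])
for c,a,pts in((E,31.2,[(16,-22),(-22,-22),(40,-22),(-22,40)]),(T,68,[(0,13),(0,-18),(0,38),(46,-18),(-46,-18)]),([388,316.5],20.5,[(0,0),(50,0),(-50,0)]),([478,13],0,[(0,0)])):
    g=[loc(c,a,p) for p in pts];print(np.round(g[0],1))
    for q in g:
        u,v=w2p(f,[q[0]/1e3,q[1]/1e3,.014 ]);cv2.circle(im,(int((u-x0+.5)*k),int((v-y0+.5)*k)),3,(255,0,255),-1)
cv2.imwrite("pics/crop.png",im)
print("elbow place",loc([632.9,-225.8],10,[16,-22]),"tee place",loc([662.8,-30.2],11.9,[0,13]))
E
```

```text
[479. 140.]
[ 450.5 -141. ]
[388.  316.5]
[478.  13.]
elbow place [ 652.47718396 -244.68739972] tee place [660.11934559 -17.47938319]
```

View pics/crop.png

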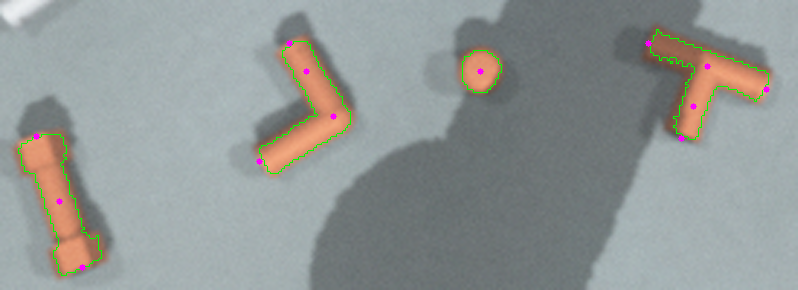

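The crop confirms that the four copper parts are the right ones, and the markers sit on the tubes. The copper elbow corner is at about (336,118), the tee branch at (692,106), the coupling middle at (59,200) and the cap at (480,71).

```bash
cat > go.py <<'E'
import sys;from h import *
from scipy.spatial.transform import Rotation as R
x,y,tip,yaw=map(float,sys.argv[1:5])
s=bot.observe();R0=R.from_euler("xyz",s["tool_rot"]);Rt=R.from_euler("xyz",[np.pi,0,np.radians(yaw)])
d=np.array([x/1e3,y/1e3,tip/1e3+.173])-s["position"]
print("turn first",(R0.inv()*Rt).as_rotvec().round(3),"then cm",(Rt.inv().apply(d)*100).round(2),"| now",s["position"].round(4),"w",round(s["grip_width"],4),"f",s["force"].round(1),"q",s["qpos"].round(2),"t",s["clock"])
E
python3 go.py 480 139.5 150 30
```

```text
turn first [-0.001 -0.    -0.219] then cm [ 62.11 -49.08   8.12] | now [ 0.1875 -0.5961  0.4042] w 0.0853 f [ 0.4 -0.7  1.4] q [ 1.2   0.52 -0.04  1.6   0.02  1.02 -0.11] t 0.1
```

```bash
python3 -m creep '[[[1,0,0,0,0,0,-0.11],[1,0,0,0,0,0,-0.109],[1,5,0,0,0,0,0],[1,5,0,0,0,0,0],[1,5,0,0,0,0,0],[1,5,0,0,0,0,0],[1,5,0,0,0,0,0],[1,5,0,0,0,0,0]]]' 50; python3 -m creep '[[[1,3.2,-4.9,0.5,0,0,0],[1,3.2,-4.9,0.5,0,0,0],[1,3.2,-4.9,0.5,0,0,0],[1,3.2,-4.9,0.5,0,0,0],[1,3.2,-4.9,0.5,0,0,0],[1,3.2,-4.9,0.5,0,0,0],[1,3.2,-4.9,0.5,0,0,0],[1,3.2,-4.9,0.5,0,0,0],[1,3.2,-4.9,0.5,0,0,0],[1,3.2,-4.9,0.5,0,0,0],[1,0,0,0,0,0,0],[1,0,0,0,0,0,0]]]'; python3 go.py 480 139.5 9 30
```

```text
clock: 1.1
position: [0.4485, -0.4452, 0.4045]
tool_rot: [-3.141, 0.0, 0.524]
force: [0.2, -0.8, -0.6]
grip_width: 0.0854
finger_force: 0.0
clock: 2.6
position: [0.4792, 0.138, 0.3544]
tool_rot: [3.142, 0.001, 0.524]
force: [0.3, -0.8, -0.3]
grip_width: 0.0851
finger_force: 0.0
turn first [0.    0.001 0.   ] then cm [ 0.14 -0.09 17.24] | now [0.4792 0.138  0.3544] w 0.0851 f [ 0.3 -0.8 -0.3] q [-0.16  0.4  -0.3   1.97  0.17  0.8  -1.61] t 2.6
```

```bash
python3 -m creep '[[[1,0.1,-0.1,4,0,0,0],[1,0,0,4,0,0,0],[1,0,0,4,0,0,0],[1,0,0,3,0,0,0],[1,0,0,1.5,0,0,0],[1,0,0,0.7,0,0,0],[0,0,0,0,0,0,0],[0,0,0,0,0,0,0]]]'; python3 -c "
from h import *
f=vision.grab_frame('top');a=f['image'][215:335,180:340];g=vision.grab_frame('scene')['image'][150:270,270:430]
cv2.imwrite('pics/a1.png',cv2.resize(np.hstack([a,g]),None,fx=2.5,fy=2.5))"; python3 go.py 480 139.5 9 30
```

```text
clock: 3.6
position: [0.48, 0.1396, 0.1836]
tool_rot: [3.141, -0.001, 0.524]
force: [0.3, 0.7, -0.8]
grip_width: 0.0517
finger_force: 0.0
turn first [ 0.    -0.001  0.   ] then cm [0.   0.01 0.14] | now [0.48   0.1396 0.1834] w 0.0429 f [ 0.7 -0.4 -0.1] q [-0.26  0.69 -0.19  2.06  0.31  0.42 -1.74] t 3.7
```

View pics/a1.png

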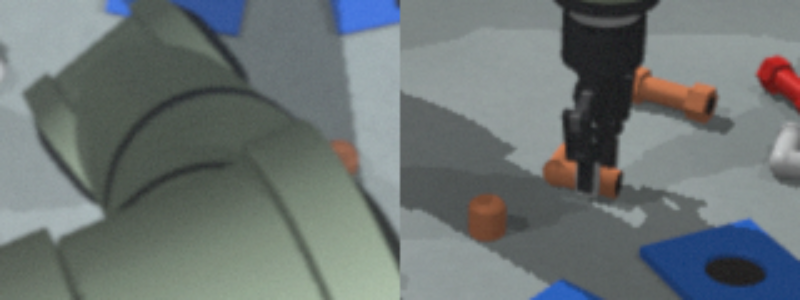

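In the scene crop (right half), the fingers straddle the copper elbow's +x leg at (590,178). Next I close and lift.

```bash
python3 -m creep '[[[0,0,0,0.14,0,0,0],[-1,0,0,0,0,0,0],[-1,0,0,0,0,0,0],[-1,0,0,0,0,0,0],[-1,0,0,0,0,0,0],[-1,0,0,0,0,0,0],[-1,0,0,-2,0,0,0],[-1,0,0,-3,0,0,0],[-1,0,0,-3,0,0,0],[-1,0,0,-2,0,0,0],[-1,0,0,0,0,0,0]]]'; python3 -c "
from h import *
g=vision.grab_frame('scene')['image'][100:250,230:430]
cv2.imwrite('pics/a2.png',cv2.resize(g,None,fx=3,fy=3))"; python3 go.py 652.5 -244.7 60 10
```

```text
clock: 5.08
position: [0.48, 0.1396, 0.2824]
tool_rot: [3.141, -0.002, 0.524]
force: [-0.2, -0.5, -1.7]
grip_width: 0.0242
finger_force: 49.6
turn first [ 0.    -0.001  0.349] then cm [10.34 40.83  4.84] | now [0.4797 0.1395 0.2814] w 0.024 f [-0.8 -0.7 -1.3] q [-0.19  0.52 -0.28  2.02  0.23  0.63 -1.67] t 5.125
```

View pics/a2.png

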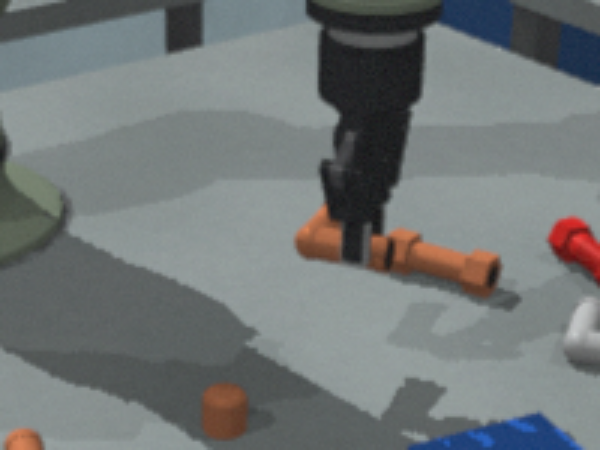

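The elbow is held level, lifted clear at (345,240), with the coupling behind it. Next I carry it to the elbow tray.

```bash
python3 -m creep '[[[-1,0,0,0,0,0,0.175],[-1,0,0,0,0,0,0.174],[-1,1.2,4.6,0,0,0,0],[-1,1.2,4.6,0,0,0,0],[-1,1.2,4.6,0,0,0,0],[-1,1.2,4.6,0,0,0,0],[-1,1.2,4.6,0,0,0,0],[-1,1.2,4.6,0,0,0,0],[-1,1.2,4.6,0,0,0,0],[-1,1.2,4.6,0,0,0,0],[-1,0.7,4,0,0,0,0],[-1,0,0,0,0,0,0]]]'; python3 go.py 652.5 -244.7 15 10;python3 -c "
from h import *
f=vision.grab_frame('top');a=f['image'][140:290,350:500];g=vision.grab_frame('scene')['image'][200:350,180:330]
cv2.imwrite('pics/a3.png',cv2.resize(np.hstack([a,g]),None,fx=2.6,fy=2.6))"
```

```text
clock: 6.62
position: [0.6517, -0.2477, 0.2791]
tool_rot: [3.141, 0.002, 0.171]
force: [-0.4, 0.3, -2.0]
grip_width: 0.0238
finger_force: 49.6
turn first [ 0.001  0.002 -0.004] then cm [ 0.13 -0.28  9.11] | now [ 0.6517 -0.2477  0.2791] w 0.0238 f [-0.4  0.3 -2. ] q [ 0.38  0.77 -0.17  1.48  0.16  0.9  -1.24] t 6.625
```

View pics/a3.png

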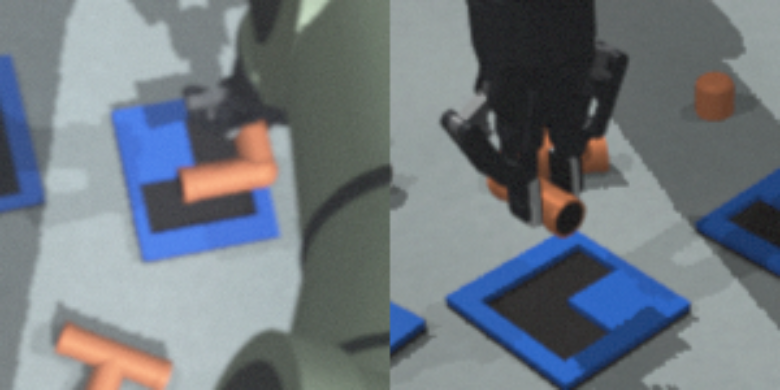

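Top view (left half) shows the held elbow hovering over the tray with its y leg at crop (226,179). That leg is nearly parallel to the pocket, and its mouth faces left as it should. Next I check its offset in the hand.

```bash
python3 - <<'E'
from h import *
f=vision.grab_frame("top");cop,_,_=masks(f);cop[:, :400]=0;cop[:180]=0;cop[235:]=0;cop[:,470:]=0
P=cloud(f);b=max(blobs(cop,30,3000),key=lambda b:b.sum());ys,xs=np.nonzero(b);print(len(xs),xs.min(),xs.max(),ys.min(),ys.max())
s=bot.observe();zt=np.percentile(P[...,2][b>0],[50,90]);print("z",zt)
L=np.zeros_like(b);L[:,400:446]=b[:,400:446]  # y leg only
z=zt[1]-.013
pts=np.array([ray(f,u,v,z)[:2] for v,u in zip(*np.nonzero(L))])*1000
c,wh,a=cv2.minAreaRect(pts.astype(np.float32));print(c,wh,a)
print("tcp",s["position"]*1000,"rel to tcp in tool-yaw frame",loc([0,0],-np.degrees(s["tool_rot"][2]),np.array(c)-s["position"][:2]*1000),"expect x -38")
E
```

```text
529 418 453 187 217
z [0.12319141 0.12701066]
(610.6473999023438, -226.95059204101562) (39.76161575317383, 77.18643951416016) 34.69886779785156
tcp [ 651.88894589 -243.32356833  280.06495832] rel to tcp in tool-yaw frame [-37.74849924  23.32359905] expect x -38
```

```bash
python3 -m creep '[[[-1,0.1,0.1,3,0,0,0],[-1,0,0,3,0,0,0],[-1,0,0,2,0,0,0],[-1,0,0,0.7,0,0,0],[-1,0,0,0,0,0,0],[-1,0,0,0,0,0,0]]]'; python3 go.py 652.5 -244.7 13 10
```

```text
clock: 7.52
position: [0.6536, -0.2452, 0.1953]
tool_rot: [3.141, -0.001, 0.175]
force: [0.6, -0.0, -1.3]
grip_width: 0.0238
finger_force: 49.6
turn first [ 0.001 -0.001  0.   ] then cm [-0.1  -0.06  0.93] | now [ 0.6536 -0.2452  0.1953] w 0.0238 f [ 0.6 -0.  -1.3] q [ 0.37  0.88 -0.16  1.5   0.18  0.77 -1.26] t 7.525
```

```bash
python3 -m creep '[[[-1,-0.1,0,0.4,0,0,0],[-1,0,0,0.3,0,0,0],[-1,0,0,0.2,0,0,0],[-1,0,0,0,0,0,0],[-0.5,0,0,0,0,0,0],[-0.2,0,0,0,0,0,0],[-0.1,0,0,0,0,0,0],[0.1,0,0,-0.5,0,0,0],[0.1,0,0,-3,0,0,0],[0.1,0,0,-4,0,0,0],[0.1,0,0,-2,0,0,0],[0.1,0,0,0,0,0,0]]]'; python3 go.py 453 -142 110 158.5
```

```text
clock: 9.02
position: [0.6526, -0.2454, 0.2817]
tool_rot: [3.141, -0.002, 0.175]
force: [-0.2, -0.4, -0.2]
grip_width: 0.0467
finger_force: 0.0
turn first [ 3.000e-03  1.000e-03 -2.592e+00] then cm [22.36  2.31 -0.13] | now [ 0.6526 -0.2454  0.2817] w 0.0467 f [-0.2 -0.4 -0.2] q [ 0.38  0.77 -0.18  1.48  0.16  0.9  -1.24] t 9.025
```

```bash
python3 -m creep '[[[0.5,0,0,0,0,0,-0.18],[0.5,0,0,0,0,0,-0.18],[0.5,0,0,0,0,0,-0.18],[0.5,0,0,0,0,0,-0.18],[0.5,0,0,0,0,0,-0.18],[0.5,0,0,0,0,0,-0.18],[0.5,0,0,0,0,0,-0.18],[0.5,0,0,0,0,0,-0.18],[0.5,0,0,0,0,0,-0.18],[0.5,0,0,0,0,0,-0.18],[0.5,0,0,0,0,0,-0.18],[0.5,0,0,0,0,0,-0.18]]]'; python3 -m creep '[[[0.5,0,0,0,0,0,-0.18],[0.5,0,0,0,0,0,-0.18],[0.5,0,0,0,0,0,-0.072],[0.5,4.5,0.5,0,0,0,0],[0.5,4.5,0.5,0,0,0,0],[0.5,4.5,0.5,0,0,0,0],[0.5,4.5,0.5,0,0,0,0],[0.5,4.4,0.3,0,0,0,0],[0.5,0,0,0,0,0,0],[0.5,0,0,0,0,0,0]]]'; python3 go.py 453 -142 9 158.5;python3 -c "
from h import *
f=vision.grab_frame('top');pickle.dump(f,open('t2.pkl','wb'));a=f['image'][160:310,350:500];g=vision.grab_frame('scene')['image'][200:350,180:330]
cv2.imwrite('pics/a4.png',cv2.resize(np.hstack([a,g]),None,fx=2.6,fy=2.6))"
```

```text
clock: 10.52
position: [0.652, -0.2451, 0.2788]
tool_rot: [-3.141, -0.002, 2.341]
force: [-0.1, 0.6, -0.0]
grip_width: 0.0637
finger_force: 0.0
clock: 11.78
position: [0.4525, -0.1421, 0.2799]
tool_rot: [3.141, -0.0, 2.767]
force: [0.3, -0.5, 0.5]
grip_width: 0.0643
finger_force: 0.0
turn first [ 0.001 -0.     0.   ] then cm [-0.04  0.02  9.79] | now [ 0.4525 -0.1421  0.2799] w 0.0643 f [ 0.3 -0.5  0.5] q [ 0.81  0.61 -0.85  2.06  0.67  0.76  0.74] t 11.775
```

View pics/a4.png

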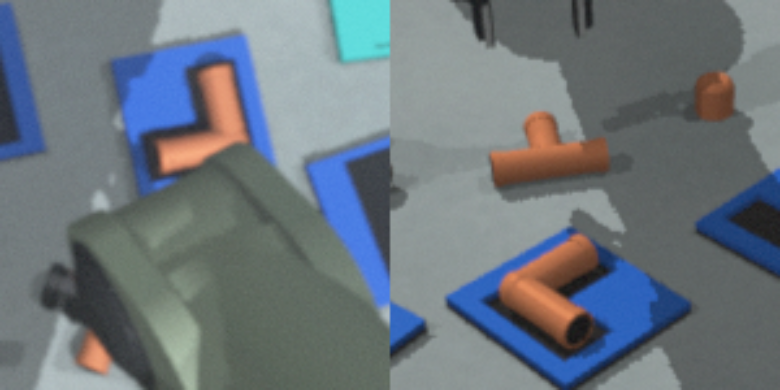

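The copper elbow is seated in its L pocket with black margin all round (right half, (545,290)). Next I descend on the tee, whose branch is at (540,130).

```bash
python3 -m creep '[[[0.5,0,0,3,0,0,0],[0.5,0,0,3,0,0,0],[0.5,0,0,2,0,0,0],[0.5,0,0,1.2,0,0,0],[0.5,0,0,0.6,0,0,0],[0.5,0,0,0,0,0,0],[0,0,0,0,0,0,0],[-1,0,0,0,0,0,0],[-1,0,0,0,0,0,0],[-1,0,0,0,0,0,0],[-1,0,0,0,0,0,0],[-1,0,0,0,0,0,0]]]'; python3 -m creep '[[[-1,0,0,-2,0,0,0],[-1,0,0,-3,0,0,0],[-1,0,0,-3,0,0,0],[-1,0,0,-2,0,0,0],[-1,0,0,0,0,0,0]]]';python3 go.py 660.1 -17.5 110 101.9
```

```text
clock: 13.38
position: [0.4524, -0.142, 0.1829]
tool_rot: [-3.141, 0.001, 2.767]
force: [-2.0, 0.3, 10.3]
grip_width: 0.0242
finger_force: 48.5
clock: 14.0
position: [0.4524, -0.1421, 0.2834]
tool_rot: [-3.141, 0.002, 2.766]
force: [0.9, 0.3, -0.8]
grip_width: 0.0238
finger_force: 49.7
turn first [0.001 0.002 0.988] then cm [ 7.91 22.89  0.04] | now [ 0.4524 -0.1421  0.2834] w 0.0238 f [ 0.9  0.3 -0.8] q [ 0.82  0.6  -0.85  2.06  0.66  0.77  0.75] t 14.0
```

```bash
python3 -m creep '[[[-1,0,0,0,0,0,0.17],[-1,0,0,0,0,0,0.17],[-1,0,0,0,0,0,0.17],[-1,0,0,0,0,0,0.17],[-1,0,0,0,0,0,0.17],[-1,0,0,0,0,0,0.138],[-1,1.6,4.6,0,0,0,0],[-1,1.6,4.6,0,0,0,0],[-1,1.6,4.6,0,0,0,0],[-1,1.6,4.6,0,0,0,0],[-1,1.5,4.5,0,0,0,0],[-1,0,0,0,0,0,0]]]';python3 -m creep '[[[-1,0,0,0,0,0,0]]]'; python3 go.py 660.1 -17.5 14 101.9;python3 -c "
from h import *
f=vision.grab_frame('top');pickle.dump(f,open('t3.pkl','wb'));a=f['image'][120:270,260:410];g=vision.grab_frame('scene')['image'][200:350,260:410]
cv2.imwrite('pics/a5.png',cv2.resize(np.hstack([a,g]),None,fx=2.6,fy=2.6))"
```

```text
clock: 15.5
position: [0.6614, -0.0146, 0.2807]
tool_rot: [-3.142, -0.001, 1.782]
force: [-0.7, -0.7, -0.8]
grip_width: 0.0239
finger_force: 49.9
clock: 15.62
position: [0.6594, -0.0175, 0.2811]
tool_rot: [-3.14, 0.0, 1.779]
force: [0.2, -0.9, -1.5]
grip_width: 0.0238
finger_force: 49.9
turn first [-0.002  0.     0.   ] then cm [-0.01  0.06  9.41] | now [ 0.6594 -0.0175  0.2811] w 0.0238 f [ 0.2 -0.9 -1.5] q [ 0.3   0.78 -0.57  1.58  0.49  0.94 -0.24] t 15.625
```

View pics/a5.png

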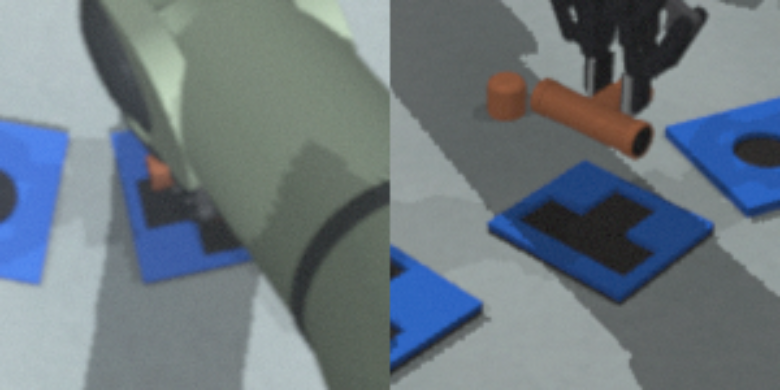

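The tee is held level and its run is parallel to the pocket (scene half). The run ends are at about crop (547,97) and (640,138). Next I check the offset along the branch.

```bash
python3 - <<'E'
from h import *
f=vision.grab_frame("scene");s=bot.observe()
for u,v in((356.2,253),(320.4,237.3)):
    p=ray(f,u,v,.113)[:2]*1000
    print(p, "tee-local, from grasp:",loc([0,0],-11.9,p-s["position"][:2]*1000),"expect y -31, x +-46")
E
```

```text
[709.00706151 -35.75726548] tee-local, from grasp: [ 44.85184191 -27.42981147] expect y -31, x +-46
[627.10898763 -55.66146424] tee-local, from grasp: [-39.39048834 -30.01852318] expect y -31, x +-46
```

```bash
python3 -m creep '[[[-1,-0.1,0,3,0,0,0],[-1,0,0,3,0,0,0],[-1,0,0,2,0,0,0],[-1,0,0,1,0,0,0],[-1,0,0,0.4,0,0,0],[-1,0,0,0,0,0,0],[-1,0,0,0.1,0,0,0]]]';python3 go.py 660.1 -17.5 14 101.9
```

```text
clock: 16.65
position: [0.6605, -0.0183, 0.1881]
tool_rot: [3.14, 0.0, 1.779]
force: [-0.3, -0.0, -1.0]
grip_width: 0.024
finger_force: 49.9
turn first [0.001 0.    0.   ] then cm [ 0.08 -0.02  0.11] | now [ 0.6605 -0.0183  0.1881] w 0.024 f [-0.3 -0.  -1. ] q [ 0.26  0.89 -0.51  1.61  0.57  0.79 -0.29] t 16.65
```

```bash
python3 -m creep '[[[-1,0,0,0.12,0,0,0],[-1,0,0,0,0,0,0],[-0.5,0,0,0,0,0,0],[-0.2,0,0,0,0,0,0],[-0.1,0,0,0,0,0,0],[0.1,0,0,-0.5,0,0,0],[0.1,0,0,-3,0,0,0],[0.1,0,0,-4,0,0,0],[0.1,0,0,-2,0,0,0],[0.3,0,0,0,0,0,0]]]'; python3 go.py 388 316.5 110 20.5
```

```text
clock: 17.9
position: [0.6605, -0.0184, 0.2824]
tool_rot: [3.14, 0.001, 1.778]
force: [-1.3, 0.4, -0.2]
grip_width: 0.0552
finger_force: 0.0
turn first [ 2.000e-03 -1.000e-03  1.421e+00] then cm [-13.8  -40.91  -0.06] | now [ 0.6605 -0.0184  0.2824] w 0.0552 f [-1.3  0.4 -0.2] q [ 0.3   0.77 -0.57  1.57  0.49  0.94 -0.23] t 17.9
```

```bash
python3 -m creep '[[[0.5,0,0,0,0,0,0.178],[0.5,0,0,0,0,0,0.178],[0.5,0,0,0,0,0,0.178],[0.5,0,0,0,0,0,0.178],[0.5,0,0,0,0,0,0.178],[0.5,0,0,0,0,0,0.178],[0.5,0,0,0,0,0,0.178],[0.5,0,0,0,0,0,0.175]]]'; python3 -m creep '[[[0.5,-1.5,-4.5,0,0,0,0],[0.5,-1.5,-4.5,0,0,0,0],[0.5,-1.5,-4.5,0,0,0,0],[0.5,-1.5,-4.5,0,0,0,0],[0.5,-1.5,-4.5,0,0,0,0],[0.5,-1.5,-4.5,0,0,0,0],[0.5,-1.5,-4.5,0,0,0,0],[0.5,-1.5,-4.5,0,0,0,0],[0.5,-1.8,-4.9,0,0,0,0],[0.5,0,0,0,0,0,0],[0.5,0,0,0,0,0,0]]]'; python3 go.py 388 316.5 9 20.5;python3 -c "
from h import *
f=vision.grab_frame('top');pickle.dump(f,open('t4.pkl','wb'));a=f['image'][120:270,260:410];g=vision.grab_frame('scene')['image'][110:260,270:420]
cv2.imwrite('pics/a6.png',cv2.resize(np.hstack([a,g]),None,fx=2.6,fy=2.6))"
```

```text
clock: 18.9
position: [0.6598, -0.0184, 0.2797]
tool_rot: [-3.141, 0.002, 0.352]
force: [-0.3, -0.6, -0.6]
grip_width: 0.0639
finger_force: 0.0
clock: 20.27
position: [0.3878, 0.316, 0.2804]
tool_rot: [3.141, 0.001, 0.358]
force: [-0.1, -0.7, -0.2]
grip_width: 0.0638
finger_force: 0.0
turn first [0.001 0.001 0.   ] then cm [ 0.03 -0.04  9.84] | now [0.3878 0.316  0.2804] w 0.0638 f [-0.1 -0.7 -0.2] q [-0.63  0.52 -0.23  2.02  0.2   0.63 -2.2 ] t 20.275
```

View pics/a6.png

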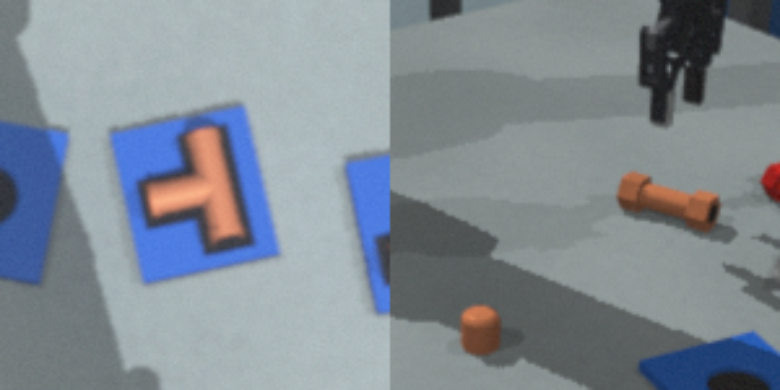

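The tee is seated in its T pocket with margin all round (left half). The coupling is undisturbed below the open fingers (right half, (668,200)).

```bash
python3 -m creep '[[[0.5,0,0,3,0,0,0.02],[0.5,0,0,3,0,0,0],[0.5,0,0,2,0,0,0],[0.5,0,0,1.2,0,0,0],[0.5,0,0,0.6,0,0,0],[0.5,0,0,0,0,0,0],[0,0,0,0,0,0,0],[-1,0,0,0,0,0,0],[-1,0,0,0,0,0,0],[-1,0,0,0,0,0,0],[-1,0,0,0,0,0,0],[-1,0,0,0,0,0,0]]]'; python3 -m creep '[[[-1,0,0,-2,0,0,0],[-1,0,0,-3,0,0,0],[-1,0,0,-3,0,0,0],[-1,0,0,-2,0,0,0],[-1,0,0,0,0,0,0]]]';python3 go.py 551.9 -391.2 110 17.8
```

```text
clock: 21.88
position: [0.3878, 0.3166, 0.1838]
tool_rot: [-3.141, -0.001, 0.338]
force: [-1.8, -1.6, 11.3]
grip_width: 0.0243
finger_force: 48.5
clock: 22.5
position: [0.388, 0.3166, 0.2844]
tool_rot: [-3.141, -0.002, 0.338]
force: [-0.9, 1.2, -1.0]
grip_width: 0.0243
finger_force: 50.1
turn first [-0.001 -0.002  0.027] then cm [-6.03 72.41  0.14] | now [0.388  0.3166 0.2844] w 0.0243 f [-0.9  1.2 -1. ] q [-0.62  0.51 -0.23  2.02  0.19  0.63 -2.22] t 22.5
```

```bash
python3 -m creep '[[[-1,0,1.5,0,0,0,0.027],[-1,-0.5,5,0,0,0,0],[-1,-0.5,5.4,0,0,0,0],[-1,-0.5,5.4,0,0,0,0],[-1,-0.5,5.4,0,0,0,0],[-1,-0.5,5.4,0,0,0,0],[-1,-0.5,5.4,0,0,0,0],[-1,-0.5,5.4,0,0,0,0],[-1,-0.5,5.4,0,0,0,0],[-1,-0.5,5.4,0,0,0,0],[-1,-0.5,5.4,0,0,0,0],[-1,-0.5,5.4,0,0,0,0]]]';python3 -m creep '[[[-1,-0.5,5.4,0,0,0,0],[-1,0,4.5,0,0,0,0],[-1,0,2,0,0,0,0],[-1,0,0,0,0,0,0],[-1,0,0,0,0,0,0]]]'; python3 go.py 551.9 -391.2 14 17.8;python3 -c "
from h import *
f=vision.grab_frame('top');pickle.dump(f,open('t5.pkl','wb'));a=f['image'][170:320,430:580];g=vision.grab_frame('scene')['image'][230:380,70:220]
cv2.imwrite('pics/a7.png',cv2.resize(np.hstack([a,g]),None,fx=2.6,fy=2.6))"
```

```text
clock: 24.0
position: [0.5199, -0.2787, 0.2819]
tool_rot: [-3.141, 0.001, 0.309]
force: [0.6, 0.9, -1.5]
grip_width: 0.0242
finger_force: 50.1
clock: 24.62
position: [0.5518, -0.3906, 0.2821]
tool_rot: [-3.14, 0.001, 0.311]
force: [0.1, 0.7, -1.2]
grip_width: 0.0239
finger_force: 50.1
turn first [-0.001  0.001 -0.   ] then cm [-0.    0.06  9.51] | now [ 0.5518 -0.3906  0.2821] w 0.0239 f [ 0.1  0.7 -1.2] q [ 0.66  0.74 -0.21  1.54  0.19  0.88 -0.88] t 24.625
```

View pics/a7.png

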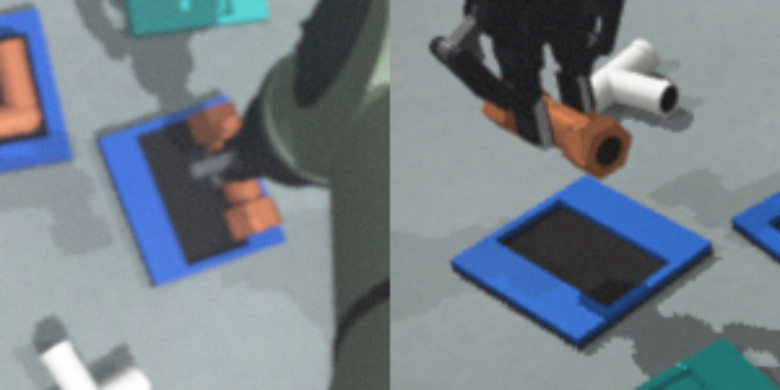

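The coupling hangs level, parallel to the black pocket and centred between the fingers. Its nuts are at crop (215,122) and (252,220).

```bash
python3 -m creep '[[[-1,0,0,3,0,0,0],[-1,0,0,3,0,0,0],[-1,0,0,2,0,0,0],[-1,0,0,0.9,0,0,0],[-1,0,0,0.4,0,0,0],[-1,0,0,0,0,0,0],[-1,0,0,0,0,0,0]]]';python3 go.py 551.9 -391.2 14.8 17.8
```

```text
clock: 25.6
position: [0.5526, -0.3912, 0.1909]
tool_rot: [3.141, -0.001, 0.311]
force: [-0.4, 0.8, -0.9]
grip_width: 0.0241
finger_force: 50.1
turn first [ 0.001 -0.001 -0.   ] then cm [-0.06 -0.02  0.31] | now [ 0.5526 -0.3912  0.1909] w 0.0241 f [-0.4  0.8 -0.9] q [ 0.65  0.86 -0.19  1.57  0.22  0.73 -0.9 ] t 25.6
```

```bash
python3 -m creep '[[[-1,0,0,0.3,0,0,0],[-1,0,0,0,0,0,0],[-0.5,0,0,0,0,0,0],[-0.2,0,0,0,0,0,0],[-0.1,0,0,0,0,0,0],[0.1,0,0,-0.5,0,0,0],[0.1,0,0,-3,0,0,0],[0.1,0,0,-4,0,0,0],[0.1,0,0,-2,0,0,0],[0.5,0,0,0,0,0,0]]]'; python3 go.py 478 13 110 17.8
```

```text
clock: 26.85
position: [0.5526, -0.3912, 0.2835]
tool_rot: [3.14, -0.001, 0.311]
force: [-0.1, 0.4, -0.5]
grip_width: 0.0631
finger_force: 0.0
turn first [ 0.002 -0.001 -0.   ] then cm [  5.26 -40.77   0.05] | now [ 0.5526 -0.3912  0.2835] w 0.0631 f [-0.1  0.4 -0.5] q [ 0.66  0.74 -0.21  1.54  0.19  0.88 -0.88] t 26.85
```

```bash
python3 -m creep '[[[0.6,0.6,-4.5,0,0,0,0],[0.6,0.6,-4.5,0,0,0,0],[0.6,0.6,-4.5,0,0,0,0],[0.6,0.6,-4.5,0,0,0,0],[0.6,0.6,-4.5,0,0,0,0],[0.6,0.6,-4.5,0,0,0,0],[0.6,0.6,-4.5,0,0,0,0],[0.6,0.6,-4.5,0,0,0,0],[0.6,0.5,-4.8,0,0,0,0],[0.6,0,0,0,0,0,0],[0.6,0,0,0,0,0,0]]]'; python3 go.py 477.5 13.5 9 17.8;python3 -c "
from h import *
f=vision.grab_frame('top');pickle.dump(f,open('t6.pkl','wb'));a=f['image'][170:320,430:580];g=vision.grab_frame('scene')['image'][150:300,230:380]
cv2.imwrite('pics/a8.png',cv2.resize(np.hstack([a,g]),None,fx=2.6,fy=2.6))"
```

```text
clock: 28.22
position: [0.4779, 0.0133, 0.2815]
tool_rot: [-3.142, 0.001, 0.311]
force: [-0.2, -0.2, 0.1]
grip_width: 0.0681
finger_force: 0.0
turn first [-0.     0.001  0.   ] then cm [-0.03 -0.03  9.95] | now [0.4779 0.0133 0.2815] w 0.0681 f [-0.2 -0.2  0.1] q [ 0.02  0.49 -0.22  2.08  0.19  0.6  -1.59] t 28.225
```

View pics/a8.png

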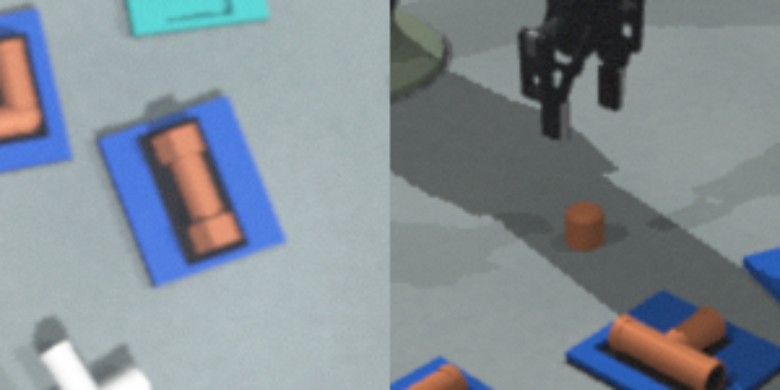

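The coupling lies in its rectangular pocket (left half), and the cap stands below the open fingers at (585,225).

```bash
python3 -m creep '[[[0.6,0,0,3,0,0,0],[0.6,0,0,3,0,0,0],[0.6,0,0,2,0,0,0],[0.6,0,0,1.1,0,0,0],[0.6,0,0,0.6,0,0,0],[0.6,0,0,0,0,0,0],[0,0,0,0,0,0,0],[-1,0,0,0,0,0,0],[-1,0,0,0,0,0,0],[-1,0,0,0,0,0,0],[-1,0,0,0,0,0,0],[-1,0,0,0,0,0,0]]]'; python3 -m creep '[[[-1,0,0,-2,0,0,0],[-1,0,0,-3,0,0,0],[-1,0,0,-3,0,0,0],[-1,0,0,-2,0,0,0],[-1,0,0,0,0,0,0]]]';python3 go.py 662.9 143.4 110 17.8
```

```text
clock: 29.82
position: [0.4782, 0.0136, 0.1859]
tool_rot: [3.141, -0.001, 0.311]
force: [-2.5, -0.3, 12.7]
grip_width: 0.0317
finger_force: 48.4
clock: 30.45
position: [0.4784, 0.0136, 0.2865]
tool_rot: [3.141, -0.003, 0.31]
force: [0.6, -0.7, -0.2]
grip_width: 0.032
finger_force: 50.1
turn first [ 0.001 -0.003 -0.   ] then cm [21.54 -6.72  0.35] | now [0.4784 0.0136 0.2865] w 0.032 f [ 0.6 -0.7 -0.2] q [ 0.03  0.48 -0.23  2.07  0.19  0.61 -1.59] t 30.45
```

```bash
python3 -m creep '[[[-1,4.4,-1.4,0,0,0,0],[-1,4.4,-1.4,0,0,0,0],[-1,4.4,-1.4,0,0,0,0],[-1,4.4,-1.4,0,0,0,0],[-1,4,-1.1,0,0,0,0],[-1,0,0,0,0,0,0],[-1,0,0,3,0,0,0],[-1,0,0,3,0,0,0],[-1,0,0,2,0,0,0],[-1,0,0,0.9,0,0,0],[-1,0,0,0,0,0,0],[-1,0,0,0,0,0,0]]]';python3 go.py 662.9 143.4 16.9 17.8;python3 -c "
from h import *
f=vision.grab_frame('top');a=f['image'][120:270,180:330];g=vision.grab_frame('scene')['image'][170:320,330:480]
cv2.imwrite('pics/a9.png',cv2.resize(np.hstack([a,g]),None,fx=2.6,fy=2.6))"
```

```text
clock: 31.95
position: [0.6636, 0.1435, 0.1971]
tool_rot: [3.142, -0.001, 0.311]
force: [0.3, 1.0, -0.3]
grip_width: 0.0317
finger_force: 50.1
turn first [ 0.    -0.001  0.   ] then cm [-0.07 -0.01  0.72] | now [0.6636 0.1435 0.1971] w 0.0317 f [ 0.3  1.  -0.3] q [-0.18  0.86 -0.19  1.56  0.22  0.74 -1.73] t 31.95
```

View pics/a9.png

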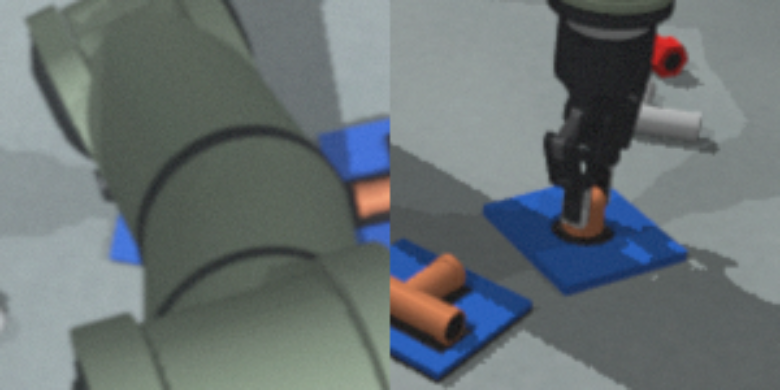

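The cap is centred just above the round pocket (right half, (583,225)). Next I lower it, release, and retreat sideways so that the trays can be seen.

```bash
python3 -m creep '[[[-1,0,0,0.4,0,0,0],[-1,0,0,0.3,0,0,0],[-1,0,0,0,0,0,0],[-0.5,0,0,0,0,0,0],[-0.1,0,0,0,0,0,0],[0,0,0,0,0,0,0],[0.2,0,0,-0.3,0,0,0],[0.2,0,0,-3,0,0,0],[0.2,0,0,-5,0,0,0],[0.2,0,0,-4,0,0,0]]]'; python3 -m creep '[[[0.2,-5,-4,0,0,0,0],[0.2,-5,-4,0,0,0,0],[0.2,-5,-4,0,0,0,0],[0.2,-5,-4,0,0,0,0],[0.2,0,0,0,0,0,0],[0.2,0,0,0,0,0,0]]]'; python3 - <<'E'
from h import *
f=vision.grab_frame("top");g=vision.grab_frame("scene")
P=cloud(f);cop,_,_=masks(f)
for b in blobs(cop,120,12000):
    y,x=np.nonzero(b);print(x.mean().round(),y.mean().round(),"z50/95",np.percentile(P[...,2][b>0]*1000,[50,95]).round(1))
cv2.imwrite("pics/fin.png",np.hstack([cv2.resize(f["image"][130:350,100:560],(400,191)),cv2.resize(g["image"][160:370,80:480],(400,191))]) if 0 else np.vstack([cv2.resize(f["image"][130:300,200:560],None,fx=1.7,fy=1.7),cv2.resize(g["image"][170:350,90:450],None,fx=1.7,fy=1.7)])[:600])
E
```

```text
clock: 33.3
position: [0.6633, 0.1435, 0.3141]
tool_rot: [-3.142, -0.001, 0.311]
force: [-0.1, 0.4, 0.7]
grip_width: 0.0515
finger_force: 0.0
clock: 34.05
position: [0.4301, 0.2325, 0.3125]
tool_rot: [3.142, -0.001, 0.311]
force: [0.4, -0.8, -0.5]
grip_width: 0.0511
finger_force: 0.0
604.0 124.0 z50/95 [27.6 32.2]
337.0 192.0 z50/95 [29.4 34.2]
431.0 209.0 z50/95 [29.4 34.6]
506.0 241.0 z50/95 [34.9 41.4]
```

View pics/fin.png

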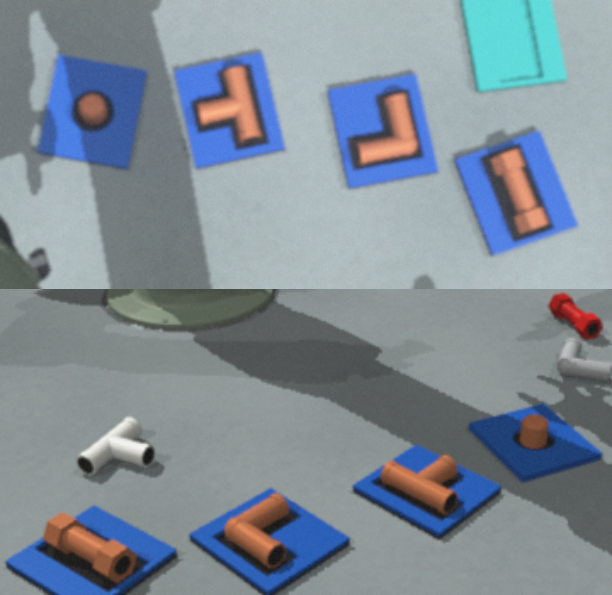

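All four fittings sit in their own pockets with a black margin round each. The tops of the elbow, tee and coupling now read about 4–5 mm higher than on the bench, which fits the pocket floors. The cap stands upright in the round pocket, and the steel elbow and white tee have not moved.

```bash
python3 -c "
from workcell import bot
print(bot.job_done())"
```

```text
the job is handed in; nothing more can be done
None
```

I handed the job in at about 34 s: all four copper fittings are seated in their matching blue trays, and the steel elbow and white tee were not touched.

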